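# Plug a pressure gauge into the bench air manifold

## Robot

A 6-joint arm with a two-finger parallel gripper is mounted at the origin on the work surface. World frame = base frame: x ahead of the robot, y to its left, z up, the work surface at z = 0. Lengths are in m, angles in rad, forces in N, time in s.
With the tool pointing down it reaches from about 0.4 to 0.825 m from the base axis. Payload 7 kg.
Tool frame: the origin (TCP) lies between the finger pads; the fingertips stand 8 mm ahead of it and the grasp point (between the pads) lies 11 mm behind it (arm.finger_overhang is the distance from the TCP to the fingertips, in m); z points along the fingers, y is the line along which they close (so a half turn about z gives the same grasp; the last joint's range is limited). The gripper opens to 88 mm and grips with 3 to 60 N. Pads are 19 mm wide; open, the fingers measure 130 mm over their backs; the gripper's body (78 mm by 193 mm) begins 47 mm behind the grasp point.
Start: joints at [0.288, 0.359, 0.012, 0, -1.224, -0.288], TCP at [0.675, -0, 0.235] pointing down, gripper open.
Joint ranges: [-3.07, 3.07], [-1.43, 2.12], [-1.02, 1.25], [-3.03, 1.67], [-3.05, -0], [-3.03, 3.03]. Speed limits (rad/s): [2.39, 2.39, 3.01, 3.14, 3.14, 3.14].

## Interface

Orientations are given as [roll, pitch, yaw] about the fixed x, y, z axes, in that order (R = Rz(yaw) Ry(pitch) Rx(roll)).
In Python, from station import arm gives the robot as it stands.
- The arm moves only by the tool move_arm, never from a script. Its argument "rows" is text: rows parted by semicolons, each of 7 numbers parted by spaces: the turn, a rotation vector about the tool's x, y, z in degrees, then the shift along the tool's x, y, z in m, then the finger opening in m, from 0 to 0.0876. A call has 1 to 8 rows; each row shifts and turns the commanded pose from where the row before left it, along the tool's axes as they then stand; what a row does not reach is not made up. A row lasts 1/8 s, in which the tool goes at most 62.5 mm and 10.7 degrees, less where a joint would pass 70% of its speed; a pose out of reach is approached as far as the arm can. A call is refused whole if a number of a shift passes 0.0625 or a number of a turn 10.7, either way. A call with a gripper value outside its range is refused whole. The fingers move at their own pace and stop on an object; "squeeze" is the grip in N (left out, the last holds). Time passes only in rows, so rows that do not move let the fingers close. It gives the time, the measured TCP pose, the force, the opening and the grip force at its end, in the units of the state.
- arm.get_state(): the state, without advancing time (a new reading comes with each control period).
- arm.grab_frame(name): name is "scene" or "side" or "wrist"; returns (picture, depth): 400x640x3 uint8, blue, green, red; 400x640 float32, m along the optical axis (not along the pixel's ray), 0 where there is no reading.
- arm.camera_model(name): a dict with "mtx" (3x3 intrinsics, pixels), "camera_from_world" (4x4, takes a point from world to camera coordinates); the wrist camera has in their place "mount" (4x4, takes a point from camera to tool coordinates, whose origin is the TCP and whose axes are the flange's). Camera axes: x right, y down, z forward; pixel columns grow to the right and rows downward; lengths in m; the calibration is good to about 2 mm. A picture is of the moment at which its call begins: read the wrist's pose just before it. camera_model takes no time and is no camera call.
- arm.job_done(): hands the job in; it is judged then, once.
The state is a dict: "t": time; "q": joint angles; "qd": joint speeds; "joint_efforts": joint torques, N m; "eef_pos": TCP position; "ee_rot": TCP orientation; "force": force on the tool from outside, world axes, zero at the start; "moment": the same for the moment, N m; "width": finger opening in m; "gripper_force": force on a finger pad.
Only numpy, scipy, OpenCV 4.12 (cv2) and the standard library are available. Lean on these libraries where they do the work, as an engineer would, in place of code of your own. Each camera call takes 0.05 s, during which the arm holds its last target. There are 200 camera calls.

## Task

Take the pressure gauge out of the grey stand and plug it into the open push-in fitting of the bench's compressed-air manifold, its dial facing the manifold's front (the side with the blue stripe). Feel the stem straight down until it is fully home, without forcing it, then give it a firm but measured upward tug, enough that the blue release collar comes up with it and shows that the teeth have locked, and let go, leaving it plugged in. Leave the other things on the bench alone.

Things in the scene. Friction and masses are not known exactly. Their poses are not given: they have to be found in the camera images.
- gauge_case (a point): centre of the round case of the loose pressure gauge, which stands upright, stem down, in the grey stand. The case is a black disc on edge, 50 mm in diameter, 28 mm thick, over a brass hex and stem. x: the way the white dial faces; flat faces at x = -14 and +14 mm (pinch it across these from above); z up along the stem. Case top 25 mm above this point, hex top 29 mm, hex shoulder 39 mm, stem tip 75 mm below it.
- gauge_dial (a point): centre of the gauge's white dial, on the front face of the case, 14 mm from the case's centre along x; axes as for the case.
- gauge_tip (a point): lower end of the gauge's brass plug-in stem, on its axis, 10 mm above the bench at the start; axes as for the case. Stem 16 mm in diameter, 36 mm long up to the 22 mm hex that rests on the stand; its tip tapers from 16 to 11.6 mm over the last 4 mm; the grip groove for the fitting's teeth, 9.6 mm in diameter, runs from 15 to 24 mm above the tip.
- gauge: the whole loose gauge, 100 mm tall, about 130 to 210 g; origin at the stem's tip, axes as for the case.
- port_mouth (a point): mouth of the OPEN fitting: centre of the top face of its blue release collar at rest (26 mm outside, 17.6 mm hole: 0.8 mm play round the stem), 86 to 98 mm above the bench; z up along the bore, x to the manifold's front. The tip meets the teeth 16 mm below it (2 to 10 N), the seal 23 mm below (5 to 20 N, less when slow), the solid stop 34 mm below. Side load or tilt makes it rub much harder.
- port: the open push-in fitting with its collar: steel, fixed on the manifold, 30 mm wide; origin on its axis, 41 mm below the mouth. Its teeth snap into the stem's groove in the last 2 mm before the stop; 20 N is plenty to bring it home, over 25 N of push or pull is forcing it. Pulled up, a locked stem slips 2 mm against the seal's drag, then lifts the collar. The two like fittings have red plugs.
- collar (a joint): release collar of the open fitting (m): 0 at rest, positive pushed down (to 0.0034; opens the teeth from 0.0025), negative drawn up (to -0.0015, its stop). Spring 6 N per mm; with drag and rubbing, an upward pull of about 20 N (beyond the gauge's weight) on a locked gauge draws it up by about 1 mm, which is the proof of locking.
- manifold: aluminium air manifold, fixed on levelling feet: 50 mm deep (x), 190 mm long (y); origin under its centre, 0 to 12 mm above the bench, top face 45 mm above the origin. +x is its front, with the blue stripe, the side away from the robot. Three push-in fittings on top, 50 mm apart along y: one open, two with red plugs (52 mm tall). Black knob at the +y end (44 mm), brass elbow at the -y end (27 mm).
- stand: grey drilled stand, fixed: 50 mm (x) by 150 mm (y) by 46 mm high, origin under its centre; three upright holes 18 mm wide, 40 mm deep at y = -48 (the gauge), +7 (empty) and +52 mm (spare red blanking plug).
- spare_plug: bystander: spare red blanking plug, loose in the stand's last hole; head 23 mm wide, its top 57 mm above the bench; origin at its lower end.
- eyepiece: bystander: black eyepiece standing on the bench, 48 mm in diameter, 50 mm tall; origin under its foot.
- joystick: bystander: black joystick handle standing on the bench, 38 mm in diameter, 82 mm tall; origin under its foot.
- driver: bystander: green-handled screwdriver lying on the bench, 170 mm long along its x.
Mind the look-alikes: they are no part of the job. What is shaped like the gauge but pink or red is not meant.

How it is judged:
On the way, in this order (a step that is already met when the one before it is completed fails the run):
1. the stem is pushed fully home, its tip within 1.5 mm of the stop (z of gauge_tip in the frame of port_mouth below -0.0325 m and horizontal distance between gauge_tip and port_mouth below 0.003 m and angle between gauge_case's own z axis and vertical below 0.12 rad), for 0.1 s.
2. the gauge is tugged upward and, held by the teeth, draws the collar up by at least 0.8 mm (a pull of some 15 to 20 N) (value of joint collar below -0.0008 m and z of gauge_tip in the frame of port_mouth below -0.029 m and horizontal distance between gauge_tip and port_mouth below 0.003 m and angle between gauge_case's own z axis and vertical below 0.12 rad), for 0.1 s.
At the end, for the whole second after the job is handed in: The gauge sits locked in the open fitting: its tip at least 29 mm below the collar's rest height and within 3 mm of the bore's axis, upright within 7 degrees, its dial facing the manifold's front within 23 degrees, at rest and released (z of gauge_tip in the frame of port_mouth below -0.029 m and horizontal distance between gauge_tip and port_mouth below 0.003 m and angle between gauge_case's own z axis and vertical below 0.12 rad and angle between the x axis of gauge_case and the x axis of port_mouth, either way round below 0.4 rad and x of gauge_dial in the frame of port_mouth above 0.005 m and linear speed of gauge below 0.01 m/s); the robot touches nothing.
It fails at once if the gauge is forced: more than 40 N between it and the fitting (contact force between gauge and port above 40 N).
It fails at once if the spare plug is moved more than 20 mm (distance of spare_plug from where it was at the start of the episode above 0.02 m).
It fails at once if the eyepiece is moved more than 20 mm (distance of eyepiece from where it was at the start of the episode above 0.02 m).
It fails at once if the joystick handle is moved more than 20 mm (distance of joystick from where it was at the start of the episode above 0.02 m).
It fails at once if the screwdriver is moved more than 20 mm (distance of driver from where it was at the start of the episode above 0.02 m).
It also fails if it takes over 72 s, if anything falls off the work surface, if the arm or the gripper's body presses on something with over 40 N, if the wrist force passes 120 N, or if a joint passes its speed limit or range.

## Working session

There is one attempt and no reset: what is moved stays moved. The work goes in short steps, Python scripts to look and compute and a tool call to move; the robot and the scene stay as the last step left them, time stands still between calls to the robot, and variables do not carry over. Pictures are saved under pics/ and viewed, at most 11 in all, crops included, and the job is handed in when it is done.

Besides the shell and the picture viewer there is one more tool, called after ">>>" by a JSON object that holds its "method" and its "body", one argument or row to a line. move_arm: Moves the arm, as the interface text tells. Its arguments: {"type":"object","properties":{"rows":{"type":"string"},"squeeze":{"type":"number"}},"required":["rows"]}

```bash
mkdir -p pics
cat > h.py <<'E'
import numpy as np, cv2
from station import arm
from scipy.spatial.transform import Rotation as R
def tool():
    s=arm.get_state(); T=np.eye(4); T[:3,:3]=R.from_euler('xyz',s['ee_rot']).as_matrix(); T[:3,3]=s['eef_pos']; return T
def grab(name):
    T=tool(); m=arm.camera_model(name); im,d=arm.grab_frame(name)
    W=T@np.array(m['mount']) if name=='wrist' else np.linalg.inv(np.array(m['camera_from_world']))
    K=np.array(m['mtx']); v,u=np.mgrid[:400,:640]
    c=np.stack([(u-K[0,2])/K[0,0]*d,(v-K[1,2])/K[1,1]*d,d,np.ones_like(d)],-1)
    P=(c@W.T)[...,:3]; P[d==0]=np.nan
    np.savez('pics/%s.npz'%name,im=im,P=P,K=K,W=W); return im,P,K,W
E
python3 - <<'E'
from h import *
s=arm.get_state();print({k:np.round(v,3) for k,v in s.items()})
for n in ['scene','side','wrist']:
    im,P,K,W=grab(n);cv2.imwrite('pics/%s0.png'%n,im);print(n,W.round(3),K[0,0])
E
```

```text
{'t': np.float64(0.0), 'q': array([ 0.288,  0.359,  0.011, -0.   , -1.224, -0.288]), 'qd': array([ 0.   , -0.002, -0.001,  0.002,  0.   ,  0.   ]), 'joint_efforts': array([-1.0000e-03, -5.8273e+01,  2.9306e+01,  6.9970e+00,  7.0000e-03,
       -0.0000e+00]), 'eef_pos': array([ 0.675, -0.   ,  0.234]), 'ee_rot': array([ 3.14 , -0.   , -1.571]), 'force': array([ 0.519,  0.04 , -0.425]), 'moment': array([0.067, 0.003, 0.032]), 'gripper_force': np.float64(0.0), 'width': np.float64(0.088)}
scene [[ 0.794  0.35  -0.498  0.994]
 [ 0.608 -0.464  0.644 -0.698]
 [-0.005 -0.814 -0.581  0.609]
 [ 0.     0.     0.     1.   ]] 376.11754178719343
side [[-0.998 -0.033  0.046  0.512]
 [-0.056  0.68  -0.731  0.576]
 [-0.008 -0.732 -0.681  0.721]
 [ 0.     0.     0.     1.   ]] 496.74726149653264
wrist [[-1.     0.001 -0.002  0.675]
 [ 0.001  0.969  0.249 -0.067]
 [ 0.002  0.249 -0.969  0.383]
 [ 0.     0.     0.     1.   ]] 298.0504520177698
```

View pics/scene0.png

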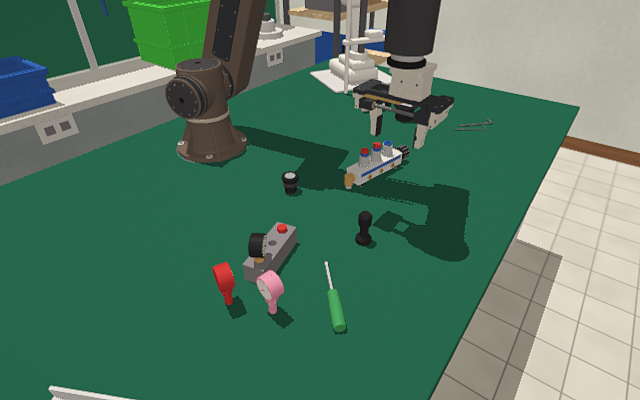

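View pics/side0.png

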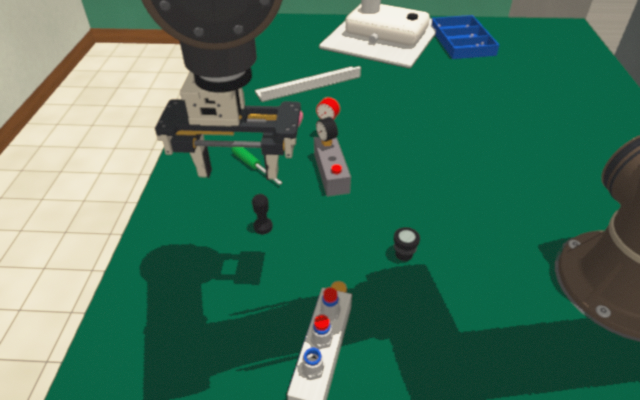

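View pics/wrist0.png

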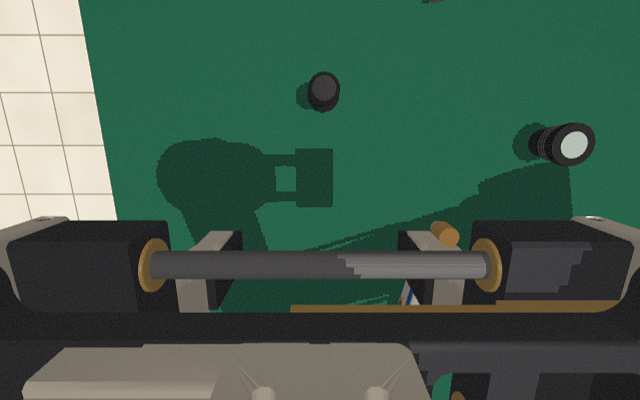

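The scene view shows the gauge in the stand at about (258,246) and the open fitting at about (388,146). In the side view they are at (327,130) and (313,355). Next I'll get positions from the depth data.

Run:
```python
from h import *
def L(n): z=np.load('pics/%s.npz'%n); return z['im'],z['P']
for n,box in [('scene',(330,415,130,195)),('side',(280,360,275,400))]:
    im,P=L(n);h=cv2.cvtColor(im,cv2.COLOR_BGR2HSV);u0,u1,v0,v1=box
    sub=P[v0:v1,u0:u1];hs=h[v0:v1,u0:u1]
    blue=(abs(hs[...,0].astype(int)-115)<12)&(hs[...,1]>120)&(hs[...,2]>60)
    for a in range(v0,v1):
        pass
    k,lab,st,cen=cv2.connectedComponentsWithStats(blue.astype(np.uint8))
    for i in range(1,k):
        if st[i,4]>8:
            p=sub[lab==i];print(n,'blue',cen[i]+[u0,v0],st[i,4],np.nanmedian(p,0).round(3),np.nanmin(p,0).round(3),np.nanmax(p,0).round(3))
    red=((hs[...,0]<6)|(hs[...,0]>174))&(hs[...,1]>150)&(hs[...,2]>60)
    k,lab,st,cen=cv2.connectedComponentsWithStats(red.astype(np.uint8))
    for i in range(1,k):
        if st[i,4]>8:
            p=sub[lab==i];print(n,'red',cen[i]+[u0,v0],np.nanmean(p,0).round(3),np.nanmax(p,0).round(3))
# gauge: cluster of dark points near stand, above 60mm
for n,box in [('scene',(235,300,222,290)),('side',(305,360,105,200))]:
    im,P=L(n);u0,u1,v0,v1=box;p=P[v0:v1,u0:u1].reshape(-1,3);c=im[v0:v1,u0:u1].reshape(-1,3)
    print(n,'range',np.nanmin(p,0).round(3),np.nanmax(p,0).round(3))
    top=p[(abs(p[:,2]-.046)<.004)];  r=cv2.minAreaRect((top[:,:2]*1000).astype(np.float32));print('standtop',len(top),r)
    g=p[(p[:,2]>.063)&(c.max(1)<90)];print('gauge',len(g),g.min(0).round(3),g.max(0).round(3),g.mean(0).round(3))
    r=cv2.minAreaRect((g[:,:2]*1000).astype(np.float32));print(r)
im,P=L('scene');a=cv2.resize(im[125:195,325:420],None,fx=6,fy=6,interpolation=cv2.INTER_CUBIC)
b=cv2.resize(im[220:290,235:300],(390,420),interpolation=cv2.INTER_CUBIC)
cv2.imwrite('pics/c1.png',cv2.resize(np.hstack([a,b]),(800,350)))
im,P=L('side');cv2.imwrite('pics/c2.png',np.hstack([cv2.resize(im[280:400,280:360],(400,600)),cv2.resize(im[90:210,290:370],(400,600))]))
```

```text
scene blue [387.5625  142.65625] 32 [0.547 0.226 0.089] [ 0.454  0.21  -0.003] [0.562 0.386 0.091]
scene blue [376.5  149.25] 16 [0.545 0.164 0.089] [0.533 0.16  0.087] [0.552 0.176 0.091]
scene blue [364.   154.75] 16 [0.534 0.115 0.089] [0.517 0.11  0.085] [0.541 0.122 0.091]
scene blue [380.66101695 165.66101695] 59 [0.563 0.163 0.041] [0.546 0.088 0.037] [0.581 0.247 0.046]
scene red [376.46153846 144.76923077] [0.533 0.184 0.092] [0.55  0.364 0.103]
scene red [364.525 150.4  ] [0.53  0.121 0.1  ] [0.54  0.135 0.103]
side blue [330.         303.45454545] 33 [0.526 0.136 0.09 ] [0.517 0.131 0.084] [0.537 0.138 0.093]
side blue [322.25641026 331.1025641 ] 39 [0.535 0.184 0.09 ] [0.526 0.175 0.086] [0.546 0.187 0.093]
side blue [312.25       355.41891892] 148 [0.547 0.22  0.09 ] [0.536 0.211 0.079] [0.558 0.235 0.093]
side red [329.88435374 294.4829932 ] [0.526 0.127 0.102] [0.536 0.137 0.104]
side red [321.17919075 321.97687861] [0.537 0.176 0.102] [0.547 0.186 0.105]
scene range [ 0.376 -0.4   -0.004] [ 0.666 -0.139  0.111]
standtop 821 ((542.25439453125, -280.56427001953125), (51.29311752319336, 153.44349670410156), 14.196178436279297)
gauge 341 [ 0.537 -0.355  0.063] [ 0.579 -0.306  0.111] [ 0.562 -0.338  0.098]
((557.1202392578125, -330.0981750488281), (28.383880615234375, 43.58346939086914), 29.109630584716797)
side range [ 0.477 -0.562 -0.004] [ 0.62  -0.186  0.112]
standtop 820 ((541.4996948242188, -280.70880126953125), (50.97841262817383, 156.48585510253906), 14.395106315612793)
gauge 258 [ 0.529 -0.339  0.068] [ 0.574 -0.298  0.112] [ 0.546 -0.314  0.098]
((550.9116821289062, -323.46087646484375), (29.268678665161133, 45.192298889160156), 32.1693229675293)
```

View pics/c1.png

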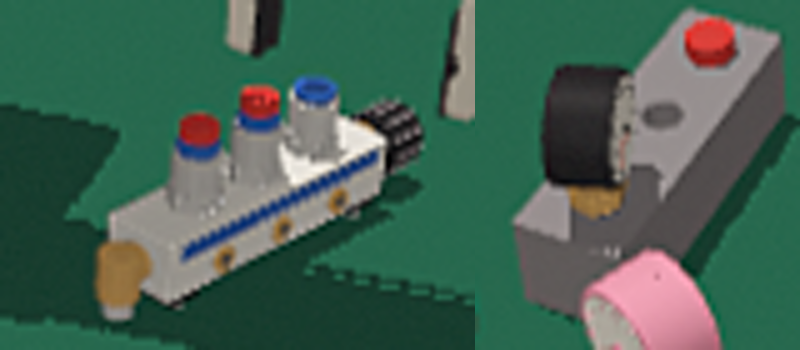

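View pics/c2.png

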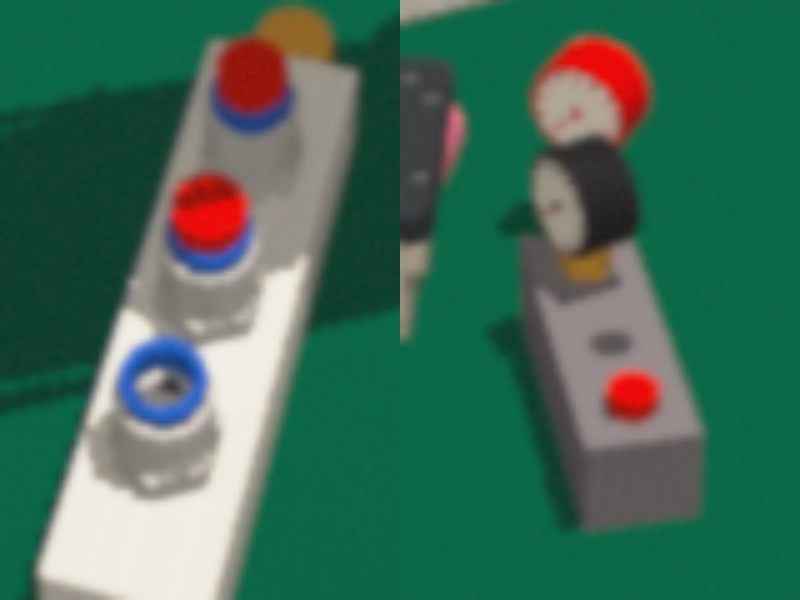

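The stand is yawed about 14°, which puts the gauge axis near (0.554,-0.327) with the dial yawed about 30°. The open fitting is near (0.546,0.223) at a height of about 0.091. I'll move over and take a closer look at the gauge.

>>> {"method": "move_arm", "body": {
  "rows": "0 0 0 0.0415 0.0277 0 0.0876;0 0 0 0.0415 0.0277 0 0.0876;0 0 0 0.0415 0.0277 0 0.0876;0 0 0 0.0415 0.0277 0 0.0876;0 0 0 0.0415 0.0277 0 0.0876;0 0 0 0.0415 0.0277 0 0.0876",
  "squeeze": 30
}}

```text
t: 0.9
eef_pos: [0.5076, -0.2501, 0.2345]
ee_rot: [3.141, 0.0, -1.571]
force: [0.1, 0.3, 0.4]
width: 0.0874
gripper_force: 0.0
```

>>> {"method": "move_arm", "body": {
  "rows": "0 0 -10 0 0 0 0.0876;0 0 -10 0 0 0 0.0876;0 0 -10 0 0 0 0.0876;0 0 0 0 0 0 0.0876;0 0 0 0 0 0 0.0876"
}}

```text
t: 1.52
eef_pos: [0.5087, -0.249, 0.2344]
ee_rot: [3.141, 0.0, -1.051]
force: [0.1, -0.6, -0.5]
width: 0.0873
gripper_force: 0.0
```

Run:
```python
from h import *
print(tool().round(3))
im,P,K,W=grab('wrist');cv2.imwrite('pics/w1.png',im)
c=im.max(2)
p=P.reshape(-1,3); near=np.hypot(p[:,0]-.554,p[:,1]+.327)<.05
g=p[near&(p[:,2]>.065)&(p[:,2]<.13)]
for lo,hi in [(.065,.1),(.1,.107),(.107,.13)]:
    q=g[(g[:,2]>lo)&(g[:,2]<hi)];print(lo,len(q),q.mean(0).round(4),cv2.minAreaRect((q[:,:2]*1000).astype(np.float32)))
print(g[:,2].max())
for n in ['scene','side']:
    z=np.load('pics/%s.npz'%n);h=cv2.cvtColor(z['im'],cv2.COLOR_BGR2HSV);q=z['P']
    m=((h[...,0]<6)|(h[...,0]>165))&(h[...,1]>70)&(h[...,2]>80)
    k,lab,st,cen=cv2.connectedComponentsWithStats(m.astype(np.uint8))
    for i in range(1,k):
        if st[i,4]>60: r=q[lab==i];print(n,cen[i].round(),st[i,4],np.nanpercentile(r,5,axis=0).round(3),np.nanpercentile(r,95,axis=0).round(3))
```

```text
[[ 0.497 -0.868 -0.     0.509]
 [-0.868 -0.497  0.    -0.249]
 [-0.     0.    -1.     0.234]
 [ 0.     0.     0.     1.   ]]
0.065 315 [ 0.5522 -0.3239  0.0957] ((554.322998046875, -326.325927734375), (29.210498809814453, 49.16973114013672), 32.82167053222656)
0.1 658 [ 0.5536 -0.3261  0.1042] ((553.7827758789062, -326.0455322265625), (28.62856674194336, 39.846946716308594), 32.7796630859375)
0.107 750 [ 0.5537 -0.3267  0.1085] ((553.6304321289062, -326.3407287597656), (27.851016998291016, 23.964168548583984), 35.043460845947266)
0.11089654278898214
scene [282. 228.] 87 [ 0.52  -0.241  0.046] [ 0.54  -0.22   0.058]
scene [224. 281.] 580 [ 0.546 -0.439  0.014] [ 0.58  -0.412  0.1  ]
scene [272. 288.] 543 [ 0.625 -0.398  0.014] [ 0.664 -0.371  0.1  ]
side [331. 105.] 189 [ 0.532 -0.427  0.069] [ 0.569 -0.399  0.101]
side [336. 169.] 114 [ 0.517 -0.242  0.046] [ 0.538 -0.218  0.059]
side [330. 295.] 173 [0.517 0.117 0.093] [0.535 0.135 0.104]
side [321. 322.] 210 [0.527 0.163 0.095] [0.546 0.184 0.104]
```

View pics/w1.png

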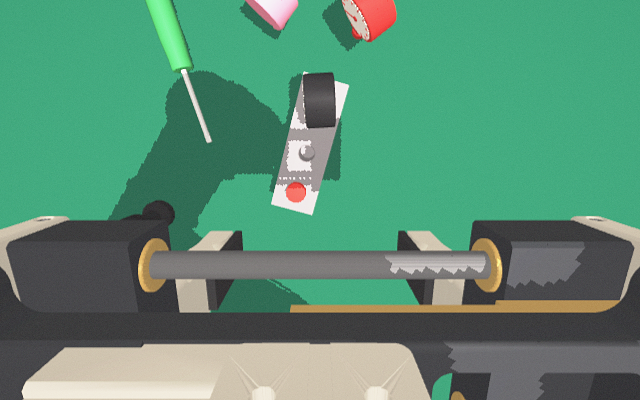

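The gauge is at (0.5538,-0.3263), its top is 0.111 high and its yaw is about 33°. All of that matches the stand geometry. Next I'll go over it and down.

>>> {"method": "move_arm", "body": {
  "rows": "0 0 0 0.045 -0.0004 0 0.0876;0 0 0 0.0445 -0.0003 0 0.0876;0 0 -3 0 0 0.02 0.0876;0 0 0 0 0 0.04 0.0876;0 0 0 0 0 0.04 0.0876;0 0 0 0 0 0.04 0.0876;0 0 0 0 0 0.0195 0.0876;0 0 0 0 0 0 0.0876"
}}

```text
t: 2.58
eef_pos: [0.553, -0.3258, 0.0732]
ee_rot: [3.139, 0.003, -0.997]
force: [0.6, 0.1, 0.5]
width: 0.0874
gripper_force: 0.0
```

>>> {"method": "move_arm", "body": {
  "rows": "0 0 0 0 0 0 0.04;0 0 0 0 0 0 0.04;0 0 0 0 0 0 0.034;0 0 0 0 0 0 0.034;0 0 0 0 0 0 0.034;0 0 0 0 0 0 0.034",
  "squeeze": 12
}}

```text
t: 3.32
eef_pos: [0.5541, -0.3262, 0.0751]
ee_rot: [3.142, 0.0, -0.995]
force: [-0.2, -0.3, 0.4]
width: 0.0355
gripper_force: 0.0
```

>>> {"method": "move_arm", "body": {
  "rows": "0 0 0 0 0 0 0.02;0 0 0 0 0 0 0.02;0 0 0 0 0 0 0.02;0 0 0 0 0 0 0.02",
  "squeeze": 10
}}

```text
t: 3.82
eef_pos: [0.554, -0.3262, 0.075]
ee_rot: [3.141, 0.0, -0.995]
force: [-0.3, -0.0, 0.1]
width: 0.0276
gripper_force: 10.0
```

>>> {"method": "move_arm", "body": {
  "rows": "0 0 0 0 0 0 0.02;0 0 0 0 0 0 0.02",
  "squeeze": 45
}}

```text
t: 4.08
eef_pos: [0.554, -0.3262, 0.075]
ee_rot: [3.141, 0.0, -0.995]
force: [-0.2, -0.6, -0.4]
width: 0.0279
gripper_force: 45.0
```

Centred, with no side force. I'll lift, turn 45.5° and carry it to a spot where the wrist camera sees the fitting.

>>> {"method": "move_arm", "body": {
  "rows": "0 0 0 0 0 -0.02 0.02;0 0 0 0 0 -0.03 0.02;0 0 0 0 0 -0.04 0.02;0 0 0 0 0 -0.04 0.02;0 0 9 0 0 -0.03 0.02;0 0 9 0 0 0 0.02;0 0 9 0 0 0 0.02;0 0 9 0 0 0 0.02"
}}

```text
t: 5.08
eef_pos: [0.554, -0.3259, 0.2347]
ee_rot: [3.141, 0.001, -1.628]
force: [0.3, -0.9, -1.8]
width: 0.0281
gripper_force: 45.0
```

>>> {"method": "move_arm", "body": {
  "rows": "0 0 9.5 0 0 0 0.02;0 0 0 -0.03 0.006 0 0.02;0 0 0 -0.05 0.01 0 0.02;0 0 0 -0.054 0.011 0 0.02;0 0 0 -0.054 0.011 0 0.02;0 0 0 -0.054 0.011 0 0.02;0 0 0 -0.054 0.011 0 0.02;0 0 0 -0.054 0.011 0 0.02"
}}

```text
t: 6.08
eef_pos: [0.5602, 0.0329, 0.2349]
ee_rot: [3.141, 0.0, -1.789]
force: [1.6, 0.8, -2.2]
width: 0.0277
gripper_force: 45.0
```

>>> {"method": "move_arm", "body": {
  "rows": "0 0 0 -0.054 0.011 0 0.02;0 0 0 -0.054 0.011 0 0.02;0 0 0 -0.054 0.011 0 0.02;0 0 0 -0.054 0.011 0 0.02;0 0 0 -0.04 0.01 0 0.02;0 0 0 -0.018 0.002 0 0.02;0 0 0 0 0 0 0.02;0 0 0 0 0 0 0.02"
}}

```text
t: 7.08
eef_pos: [0.5651, 0.3096, 0.2348]
ee_rot: [3.141, -0.001, -1.79]
force: [-0.1, -0.6, -2.0]
width: 0.0278
gripper_force: 45.0
```

Run:
```python
from h import *
print(tool().round(4),arm.get_state()['force'])
im,P,K,W=grab('wrist');cv2.imwrite('pics/w2.png',im)
h=cv2.cvtColor(im,cv2.COLOR_BGR2HSV)
for nm,m in [('blue',(abs(h[...,0].astype(int)-115)<14)&(h[...,1]>100)),('red',((h[...,0]<6)|(h[...,0]>174))&(h[...,1]>120))]:
    k,lab,st,cen=cv2.connectedComponentsWithStats(m.astype(np.uint8))
    for i in range(1,k):
        if st[i,4]>25:
            p=P[lab==i];print(nm,cen[i].round(1),st[i],np.nanmedian(p,0).round(4))
            p=p[np.isfinite(p[:,0])];t=p[p[:,2]>np.percentile(p[:,2],90)-.004]
            (c,r)=cv2.minEnclosingCircle((t[:,:2]*1000).astype(np.float32));print('   top',np.round(c,1),round(r,1),t[:,2].mean().round(4))
q=P.reshape(-1,3);q=q[(abs(q[:,2]-.049)<.012)&(abs(q[:,0]-.54)<.09)&(q[:,1]>.07)&(q[:,1]<.29)]
b=np.histogram(q[:,2],bins=24,range=(.037,.061));print(b[0])
print(cv2.minAreaRect((q[:,:2]*1000).astype(np.float32)))
```

```text
[[-2.170e-01 -9.762e-01 -5.000e-04  5.651e-01]
 [-9.762e-01  2.170e-01 -4.000e-04  3.096e-01]
 [ 5.000e-04  4.000e-04 -1.000e+00  2.348e-01]
 [ 0.000e+00  0.000e+00  0.000e+00  1.000e+00]] [-0.05470979 -0.62318465 -2.03890581]
blue [315.5  53.3] [303  42  28  17  90] [0.5413 0.1828 0.0896]
   top [538.6 175.2] 11.9 0.0897
blue [316.4 101.4] [304  90  25  25 143] [0.5481 0.2214 0.0896]
   top [549.3 222.9] 11.8 0.0897
red [316.3  40. ] [304  26  26  29 581] [0.5379 0.1741 0.1012]
   top [537.9 173.7] 11.0 0.1013
[  20   25   36   42   29   58   78   85   76   76  389 1560 2066  715
   78   16   17   22   16   20   18   36  120  165]
((545.8446044921875, 208.93313598632812), (171.35134887695312, 50.89274215698242), 78.02643585205078)
```

View pics/w2.png

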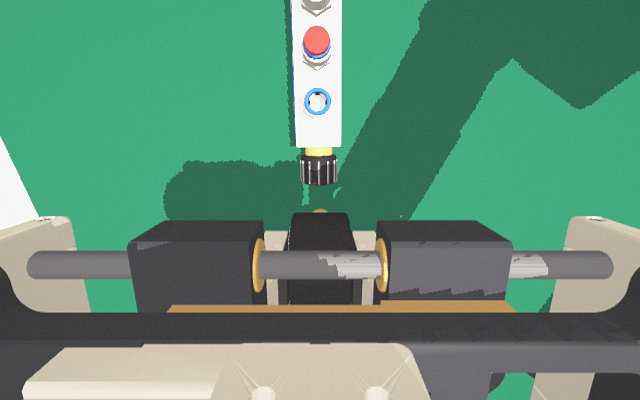

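The view shows the collar at (317,102), directly ahead of the held gauge at (320,215). I'll compare the two within this one image so the camera bias cancels.

Run:
```python
from h import *
from scipy.optimize import least_squares
z=np.load('pics/wrist.npz');im,P,K,W=[z[k] for k in('im','P','K','W')]
T=tool();I=np.linalg.inv(T)
def ray(u,v,h):
    d=W[:3,:3]@np.linalg.inv(K)@[u,v,1];return W[:3,3]+d*(h-W[2,3])/d[2]
h=cv2.cvtColor(im,cv2.COLOR_BGR2HSV)
m=(abs(h[...,0].astype(int)-115)<18)&(h[...,1]>70);m[:85]=0;m[120:]=0;m[:,:295]=0;m[:,340:]=0
ys,xs=np.nonzero(m);hull=cv2.convexHull(np.c_[xs,ys].astype(np.float32));e=cv2.fitEllipse(hull);print('ell',e)
C=ray(*e[0],.0897);print('collar',C.round(4),(I@np.r_[C,1]).round(4))
Q=(np.c_[P.reshape(-1,3),np.ones(256000)]@I.T)[:,:3].reshape(400,640,3)
for v in (206,209,212,216,220,225,230,235): print(v,Q[v,320].round(4),im[v,320],Q[v,300].round(4))
s=Q[214:240,292:350].reshape(-1,3);s=s[np.isfinite(s[:,0])&(abs(s[:,1])<.02)&(s[:,2]<.03)&(s[:,2]>-.05)&(s[:,0]>-.03)]
f=least_squares(lambda c:np.hypot(s[:,0]-c[0],s[:,2]-c[1])-.025,[0,-.01],loss='soft_l1',f_scale=.001)
print('case centre tool x,z',f.x,len(s),np.abs(f.fun).mean(),'y',np.percentile(s[:,1],[1,99]))
```

```text
ell ((317.1328430175781, 101.10916900634766), (26.36261749267578, 27.291749954223633), 21.458742141723633)
collar [0.5481 0.2223 0.0897] [ 0.0887 -0.0023  0.1454  1.    ]
206 [-0.0378  0.0006  0.2355] [ 87 109  48] [-0.0378 -0.0262  0.2357]
209 [0.008  0.0002 0.0582] [ 83 139 178] [-0.0419 -0.0263  0.2353]
212 [ 0.0243  0.0001 -0.0054] [ 65 107 140] [ 0.0247 -0.0099 -0.0067]
216 [ 0.0244  0.0001 -0.0125] [46 46 45] [ 0.0243 -0.0096 -0.012 ]
220 [ 0.023   0.0001 -0.0144] [51 49 56] [ 0.0237 -0.0093 -0.0165]
225 [ 0.0222  0.     -0.0195] [53 52 54] [ 0.022  -0.0092 -0.0188]
230 [ 0.0209  0.     -0.0226] [56 54 54] [ 0.0209 -0.009  -0.0225]
235 [ 0.0192  0.     -0.0242] [49 48 52] [ 0.0191 -0.0089 -0.0241]
case centre tool x,z [-0.00052239 -0.00927818] 1493 0.00037066979270153246 y [-0.01282273  0.01310918]
```

>>> {"method": "move_arm", "body": {
  "rows": "0 0 0 0 0 0.03 0.02;0 0 0 0 0 0.03 0.02;0 0 0 0 0 0 0.02;0 0 0 0 0 0 0.02"
}}

```text
t: 7.62
eef_pos: [0.566, 0.3102, 0.1766]
ee_rot: [-3.14, 0.001, -1.789]
force: [0.2, -0.4, -1.7]
width: 0.0282
gripper_force: 45.0
```

Run:
```python
from h import *
im,P,K,W=grab('wrist');T=tool();I=np.linalg.inv(T);print(arm.get_state()['eef_pos'].round(4))
def ray(u,v,h):
    d=W[:3,:3]@np.linalg.inv(K)@[u,v,1];return W[:3,3]+d*(h-W[2,3])/d[2]
f=im.astype(float);b=f[...,0]-f[...,2]   # blue minus red
roi=b[50:140,270:370];B=cv2.resize(roi,None,fx=8,fy=8,interpolation=cv2.INTER_CUBIC)
m=(B>60).astype(np.uint8)
m=cv2.morphologyEx(m,cv2.MORPH_OPEN,np.ones((5,5)))
cs,hi=cv2.findContours(m,cv2.RETR_CCOMP,cv2.CHAIN_APPROX_NONE)
for c,hh in zip(cs,hi[0]):
    if len(c)>80:
        e=cv2.fitEllipse(cv2.convexHull(c));u,v=(np.array(e[0])+.5)/8-.5+[270,50]
        p=ray(u,v,.0897);print('hole' if hh[3]>=0 else 'outer',round(u,1),round(v,1),np.round(np.array(e[1])/8,1),'tool',(I@np.r_[p,1]).round(4)[:2],'world',p.round(4))
        if hh[3]<0: u0,v0=int(u),int(v)
big=cv2.resize(im[v0-40:v0+40,u0-50:u0+50],(800,600),interpolation=cv2.INTER_CUBIC);cv2.imwrite('pics/w3.png',big);print(u0,v0)
r=P[v0-18:v0+18,u0-18:u0+18].reshape(-1,3);mm=(b[v0-18:v0+18,u0-18:u0+18]>60).ravel();print('z',np.nanmedian(r[mm],0).round(4))
Q=(np.c_[P.reshape(-1,3),np.ones(256000)]@I.T)[:,:3].reshape(400,640,3)
for v in (205,207,209,211): print(v,Q[v,319].round(4))
```

```text
[0.5661 0.3106 0.1769]
outer 290.9 138.0 [1.4 6.9] tool [ 0.0577 -0.0224] world [0.5757 0.2495 0.0897]
outer 290.3 120.0 [ 2.9 31.3] tool [ 0.0712 -0.0225] world [0.5729 0.2363 0.0897]
outer 317.8 93.7 [33.9 35.5] tool [ 0.0902 -0.0015] world [0.5482 0.2223 0.0897]
hole 317.8 94.3 [23.  24.3] tool [ 0.0898 -0.0014] world [0.5483 0.2227 0.0897]
outer 358.2 129.7 [ 22.5 537.9] tool [0.064  0.0297] world [0.5235 0.2547 0.0897]
outer 288.4 72.3 [ 2.  58.3] tool [ 0.1051 -0.0231] world [0.5661 0.2031 0.0897]
outer 277.1 133.5 [ 15.4 259.4] tool [ 0.0612 -0.033 ] world [0.5853 0.2438 0.0897]
277 133
z [ 6.032e-01  2.417e-01 -6.000e-04]
205 [-0.0204 -0.0008  0.1783]
207 [-0.0222 -0.0008  0.1762]
209 [ 0.009  -0.0006  0.0567]
211 [ 0.0086 -0.0006  0.053 ]
```

View pics/w3.png

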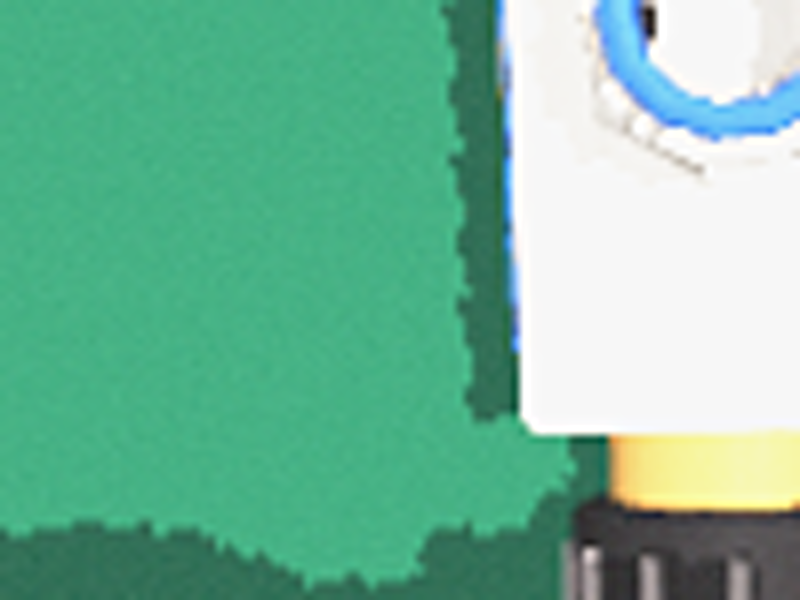

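The blue stripe is on the +x side, matching the dial direction, and both looks put the collar at (0.5482,0.2224,0.090). Next I'll slide over it.

>>> {"method": "move_arm", "body": {
  "rows": "0 0 0 0.03 -0.001 0 0.02;0 0 0 0.03 -0.001 0 0.02;0 0 0 0.0188 -0.0004 0 0.02;0 0 0 0 0 0 0.02;0 0 0 0 0 0 0.02;0 0 0 0 0 0 0.02"
}}

```text
t: 8.43
eef_pos: [0.5508, 0.2338, 0.1751]
ee_rot: [-3.141, 0.0, -1.788]
force: [0.0, 0.6, -1.6]
width: 0.0282
gripper_force: 45.0
```

Run:
```python
from h import *
s=arm.get_state();print(s['eef_pos'].round(4),s['force'].round(2),s['moment'].round(3))
im,P,K,W=grab('side');a=cv2.resize(im[260:400,260:370],(471,600),interpolation=cv2.INTER_CUBIC)
im,P,K,W=grab('scene');b=cv2.resize(im[70:190,340:430],(450,600),interpolation=cv2.INTER_CUBIC)
cv2.imwrite('pics/al.png',cv2.resize(np.hstack([a,b]),(800,521)))
```

```text
[0.5508 0.2338 0.1751] [ 0.    0.61 -1.59] [ 0.025 -0.023  0.02 ]
```

View pics/al.png

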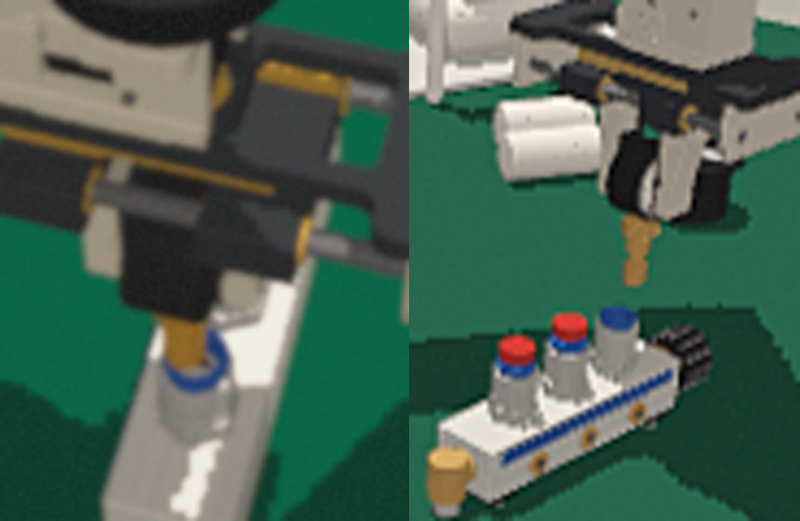

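It stopped 11 mm short, so I'll correct that.

>>> {"method": "move_arm", "body": {
  "rows": "0 0 0 0.006 0 0 0.02;0 0 0 0.0057 0 0 0.02;0 0 0 0 0 0 0.02;0 0 0 0 0 0 0.02;0 0 0 0 0 0 0.02"
}}

```text
t: 9.15
eef_pos: [0.548, 0.2217, 0.1751]
ee_rot: [-3.142, 0.0, -1.789]
force: [-0.1, -0.3, -2.6]
width: 0.0276
gripper_force: 45.0
```

Run:
```python
from h import *
s=arm.get_state();print(s['eef_pos'].round(4),s['force'].round(2),s['moment'].round(3))
r=[]
for n in ('side','scene'):
    im,P,K,W=grab(n);M=np.linalg.inv(W)
    # predicted pixel of stem axis points & collar centre
    T=tool()
    for z in (.045,.055,.064):
        p=M@(T@[0,0,z,1]);q=K@p[:3];u,v=q[:2]/q[2]
        row=im[int(round(v))].astype(int);u0=int(u)-18
        br=[(u0+i) for i in range(36) if (lambda c:c[2]-c[0]>35 and c[1]-c[0]>10)(row[u0+i])]
        print(n,z,'pred',u.round(1),v.round(1),'brass',(min(br),max(br),np.mean(br)) if br else None)
    p=M@np.array([.5482,.2224,.0897,1]);q=K@p[:3];print('collar pred',(q[:2]/q[2]).round(1))
    x0,y0=(260,260) if n=='side' else (340,70)
    r.append(cv2.resize(im[y0:y0+140,x0:x0+100],(400,560),interpolation=cv2.INTER_CUBIC))
cv2.imwrite('pics/al2.png',np.hstack(r))
```

```text
[0.548  0.2217 0.1751] [-0.12 -0.31 -2.62] [-0.068 -0.022  0.009]
side 0.045 pred 310.9 339.4 brass (306, 317, np.float64(311.5))
side 0.055 pred 311.0 343.4 brass (306, 317, np.float64(311.5))
side 0.064 pred 311.2 346.9 brass (307, 317, np.float64(312.0))
collar pred [311.3 355.4]
scene 0.045 pred 388.9 129.5 brass (388, 390, np.float64(389.0))
scene 0.055 pred 388.5 132.7 brass (387, 391, np.float64(389.0))
scene 0.064 pred 388.2 135.5 brass (387, 390, np.float64(388.5))
collar pred [387.6 142. ]
```

View pics/al2.png

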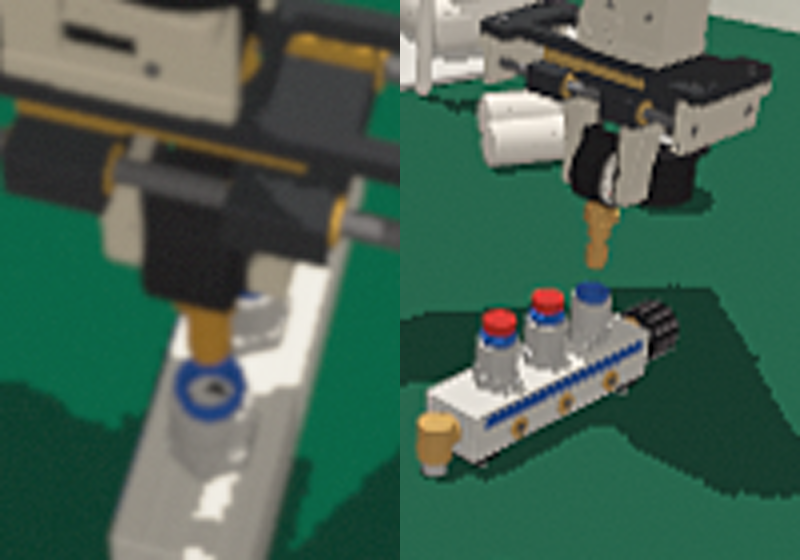

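Both views show the stem lined up over the collar. I'll descend in guarded steps.

>>> {"method": "move_arm", "body": {
  "rows": "0 0 0 -0.0004 0 0.008 0.02;0 0 0 0 0 0.006 0.02;0 0 0 0 0 0.003 0.02;0 0 0 0 0 0.001 0.02;0 0 0 0 0 0.001 0.02;0 0 0 0 0 0 0.02;0 0 0 0 0 0 0.02"
}}

```text
t: 10.12
eef_pos: [0.5481, 0.2221, 0.1562]
ee_rot: [-3.141, 0.0, -1.789]
force: [-0.2, 0.1, -1.3]
width: 0.028
gripper_force: 45.0
```

>>> {"method": "move_arm", "body": {
  "rows": "0 0 0 0 0 0.001 0.02;0 0 0 0 0 0.001 0.02;0 0 0 0 0 0.001 0.02;0 0 0 0 0 0.001 0.02;0 0 0 0 0 0 0.02;0 0 0 0 0 0 0.02"
}}

```text
t: 10.88
eef_pos: [0.5481, 0.2221, 0.1521]
ee_rot: [-3.142, 0.0, -1.789]
force: [-0.7, -0.8, -1.9]
width: 0.0276
gripper_force: 45.0
```

>>> {"method": "move_arm", "body": {
  "rows": "0 0 0 0 0 0.001 0.02;0 0 0 0 0 0.001 0.02;0 0 0 0 0 0.001 0.02;0 0 0 0 0 0.001 0.02;0 0 0 0 0 0 0.02;0 0 0 0 0 0 0.02"
}}

```text
t: 11.62
eef_pos: [0.5481, 0.222, 0.1481]
ee_rot: [-3.142, 0.0, -1.789]
force: [0.0, -0.0, -2.1]
width: 0.0277
gripper_force: 45.0
```

>>> {"method": "move_arm", "body": {
  "rows": "0 0 0 0 0 0.001 0.02;0 0 0 0 0 0.001 0.02;0 0 0 0 0 0.001 0.02;0 0 0 0 0 0.001 0.02;0 0 0 0 0 0 0.02;0 0 0 0 0 0 0.02"
}}

```text
t: 12.38
eef_pos: [0.548, 0.222, 0.1441]
ee_rot: [3.142, -0.0, -1.789]
force: [0.4, -0.4, -2.0]
width: 0.0279
gripper_force: 45.0
```

Eleven mm in with no contact. Now on to the teeth.

>>> {"method": "move_arm", "body": {
  "rows": "0 0 0 0 0 0.001 0.02;0 0 0 0 0 0.001 0.02;0 0 0 0 0 0.001 0.02;0 0 0 0 0 0.001 0.02;0 0 0 0 0 0.0005 0.02;0 0 0 0 0 0.0005 0.02;0 0 0 0 0 0 0.02"
}}

```text
t: 13.25
eef_pos: [0.5481, 0.2221, 0.1391]
ee_rot: [-3.141, 0.0, -1.789]
force: [-0.6, 0.4, -1.3]
width: 0.0275
gripper_force: 45.0
```

>>> {"method": "move_arm", "body": {
  "rows": "0 0 0 0 0 0.0005 0.02;0 0 0 0 0 0.0005 0.02;0 0 0 0 0 0.0005 0.02;0 0 0 0 0 0.0005 0.02;0 0 0 0 0 0.0005 0.02;0 0 0 0 0 0.0005 0.02;0 0 0 0 0 0 0.02"
}}

```text
t: 14.12
eef_pos: [0.5481, 0.2221, 0.1361]
ee_rot: [-3.141, 0.0, -1.789]
force: [-1.3, -0.3, 1.6]
width: 0.0282
gripper_force: 45.0
```

>>> {"method": "move_arm", "body": {
  "rows": "0 0 0 0 0 0.0005 0.02;0 0 0 0 0 0.0005 0.02;0 0 0 0 0 0.0005 0.02;0 0 0 0 0 0.0005 0.02;0 0 0 0 0 0.0005 0.02;0 0 0 0 0 0.0005 0.02;0 0 0 0 0 0 0.02"
}}

```text
t: 15.0
eef_pos: [0.5481, 0.2221, 0.133]
ee_rot: [-3.142, 0.0, -1.789]
force: [-0.5, 0.4, 1.8]
width: 0.0279
gripper_force: 45.0
```

>>> {"method": "move_arm", "body": {
  "rows": "0 0 0 0 0 0.0005 0.02;0 0 0 0 0 0.0005 0.02;0 0 0 0 0 0.0005 0.02;0 0 0 0 0 0.0005 0.02;0 0 0 0 0 0 0.02"
}}

```text
t: 15.62
eef_pos: [0.5481, 0.2221, 0.131]
ee_rot: [3.142, 0.0, -1.789]
force: [0.8, 0.9, 1.3]
width: 0.0281
gripper_force: 45.0
```

>>> {"method": "move_arm", "body": {
  "rows": "0 0 0 0 0 0.0005 0.02;0 0 0 0 0 0.0005 0.02;0 0 0 0 0 0.0005 0.02;0 0 0 0 0 0.0005 0.02;0 0 0 0 0 0 0.02"
}}

```text
t: 16.25
eef_pos: [0.5481, 0.2221, 0.1293]
ee_rot: [-3.141, 0.0, -1.789]
force: [-0.5, 0.7, 5.2]
width: 0.0278
gripper_force: 45.0
```

>>> {"method": "move_arm", "body": {
  "rows": "0 0 0 0 0 0.0005 0.02;0 0 0 0 0 0.0005 0.02;0 0 0 0 0 0.0005 0.02;0 0 0 0 0 0.0005 0.02;0 0 0 0 0 0 0.02"
}}

```text
t: 16.88
eef_pos: [0.5481, 0.2221, 0.1273]
ee_rot: [-3.141, 0.0, -1.789]
force: [-0.5, 2.0, 4.8]
width: 0.0279
gripper_force: 45.0
```

>>> {"method": "move_arm", "body": {
  "rows": "0 0 0 0 0 0.0005 0.02;0 0 0 0 0 0.0005 0.02;0 0 0 0 0 0.0005 0.02;0 0 0 0 0 0.0005 0.02;0 0 0 0 0 0 0.02"
}}

```text
t: 17.5
eef_pos: [0.5481, 0.2221, 0.1252]
ee_rot: [-3.141, 0.0, -1.789]
force: [-1.4, 1.1, 5.6]
width: 0.0273
gripper_force: 45.0
```

>>> {"method": "move_arm", "body": {
  "rows": "0 0 0 0 0 0.0005 0.02;0 0 0 0 0 0.0005 0.02;0 0 0 0 0 0.0005 0.02;0 0 0 0 0 0 0.02"
}}

```text
t: 18.0
eef_pos: [0.548, 0.222, 0.1232]
ee_rot: [3.141, -0.0, -1.789]
force: [0.9, 1.4, -0.1]
width: 0.028
gripper_force: 45.0
```

>>> {"method": "move_arm", "body": {
  "rows": "0 0 0 0 0 0.0005 0.02;0 0 0 0 0 0.0005 0.02;0 0 0 0 0 0 0.02"
}}

```text
t: 18.38
eef_pos: [0.548, 0.222, 0.1224]
ee_rot: [3.141, -0.0, -1.789]
force: [0.0, 1.8, 0.7]
width: 0.0272
gripper_force: 45.0
```

>>> {"method": "move_arm", "body": {
  "rows": "0 0 0 0 0 0.0005 0.02;0 0 0 0 0 0.0005 0.02;0 0 0 0 0 0 0.02"
}}

```text
t: 18.75
eef_pos: [0.548, 0.222, 0.1218]
ee_rot: [-3.142, 0.0, -1.789]
force: [-1.9, 1.0, 3.7]
width: 0.0279
gripper_force: 45.0
```

Force fell to about zero as the teeth snapped in near 0.123, so the stop is close.

>>> {"method": "move_arm", "body": {
  "rows": "0 0 0 0 0 0.0004 0.02;0 0 0 0 0 0 0.02"
}}

```text
t: 19.0
eef_pos: [0.5481, 0.222, 0.1218]
ee_rot: [-3.141, 0.0, -1.789]
force: [-1.7, 1.7, 7.7]
width: 0.028
gripper_force: 45.0
```

>>> {"method": "move_arm", "body": {
  "rows": "0 0 0 0 0 0.0003 0.02;0 0 0 0 0 0 0.02"
}}

```text
t: 19.25
eef_pos: [0.5481, 0.222, 0.1217]
ee_rot: [-3.141, 0.0, -1.789]
force: [-2.6, 1.1, 9.9]
width: 0.0278
gripper_force: 45.0
```

>>> {"method": "move_arm", "body": {
  "rows": "0 0 0 0 0 0.0003 0.02;0 0 0 0 0 0 0.02;0 0 0 0 0 0 0.02"
}}

```text
t: 19.62
eef_pos: [0.5481, 0.2221, 0.1217]
ee_rot: [-3.141, 0.0, -1.789]
force: [-3.9, -0.0, 11.6]
width: 0.0278
gripper_force: 45.0
```

Home, solid stop. Now the measured upward tug.

>>> {"method": "move_arm", "body": {
  "rows": "0 0 0 0 0 -0.0007 0.02;0 0 0 0 0 -0.0007 0.02;0 0 0 0 0 -0.0006 0.02;0 0 0 0 0 -0.0006 0.02;0 0 0 0 0 0 0.02"
}}

```text
t: 20.25
eef_pos: [0.5479, 0.222, 0.1226]
ee_rot: [3.141, -0.0, -1.789]
force: [1.6, 2.1, -4.7]
width: 0.0277
gripper_force: 45.0
```

>>> {"method": "move_arm", "body": {
  "rows": "0 0 0 0 0 -0.0005 0.02;0 0 0 0 0 -0.0005 0.02;0 0 0 0 0 0 0.02"
}}

```text
t: 20.62
eef_pos: [0.5479, 0.2219, 0.1241]
ee_rot: [3.141, -0.0, -1.789]
force: [1.8, 1.5, -4.5]
width: 0.0281
gripper_force: 45.0
```

>>> {"method": "move_arm", "body": {
  "rows": "0 0 0 0 0 -0.0005 0.02;0 0 0 0 0 0 0.02"
}}

```text
t: 20.88
eef_pos: [0.5479, 0.2219, 0.1244]
ee_rot: [3.141, -0.0, -1.789]
force: [1.1, 1.5, -6.9]
width: 0.0281
gripper_force: 45.0
```

>>> {"method": "move_arm", "body": {
  "rows": "0 0 0 0 0 -0.0004 0.02;0 0 0 0 0 0 0.02"
}}

```text
t: 21.12
eef_pos: [0.5479, 0.2219, 0.1247]
ee_rot: [3.141, -0.0, -1.789]
force: [2.6, 2.1, -9.3]
width: 0.0279
gripper_force: 45.0
```

>>> {"method": "move_arm", "body": {
  "rows": "0 0 0 0 0 -0.0004 0.02;0 0 0 0 0 0 0.02"
}}

```text
t: 21.38
eef_pos: [0.5478, 0.2219, 0.125]
ee_rot: [3.141, -0.0, -1.789]
force: [3.2, 2.1, -13.5]
width: 0.0279
gripper_force: 45.0
```

>>> {"method": "move_arm", "body": {
  "rows": "0 0 0 0 0 -0.0004 0.02;0 0 0 0 0 0 0.02"
}}

```text
t: 21.62
eef_pos: [0.5478, 0.2219, 0.1252]
ee_rot: [3.141, -0.0, -1.789]
force: [4.0, 2.7, -17.7]
width: 0.0274
gripper_force: 45.0
```

>>> {"method": "move_arm", "body": {
  "rows": "0 0 0 0 0 -0.0004 0.02;0 0 0 0 0 0 0.02;0 0 0 0 0 0 0.02"
}}

```text
t: 22.0
eef_pos: [0.5478, 0.2219, 0.1254]
ee_rot: [3.141, -0.0, -1.789]
force: [5.8, 2.4, -18.6]
width: 0.0284
gripper_force: 45.0
```

Run:
```python
from h import *
print(arm.get_state()['force'].round(1))
im,P,K,W=grab('side');b=np.load('pics/side.npz')['im']
cv2.imwrite('pics/tug.png',cv2.resize(im[290:400,270:370],(545,600),interpolation=cv2.INTER_CUBIC))
```

```text
[  5.8   2.4 -18.6]
```

>>> {"method": "move_arm", "body": {
  "rows": "0 0 0 0 -0.0003 -0.0003 0.02;0 0 0 0 0 0 0.02;0 0 0 0 0 0 0.02"
}}

```text
t: 22.42
eef_pos: [0.5478, 0.2219, 0.1255]
ee_rot: [3.14, -0.001, -1.789]
force: [5.1, 2.7, -20.6]
width: 0.0281
gripper_force: 45.0
```

>>> {"method": "move_arm", "body": {
  "rows": "0 0 0 0 -0.0002 -0.0003 0.02;0 0 0 0 0 0 0.02;0 0 0 0 0 0 0.02"
}}

```text
t: 22.8
eef_pos: [0.5478, 0.2219, 0.1256]
ee_rot: [3.14, -0.001, -1.79]
force: [4.1, 2.4, -22.2]
width: 0.028
gripper_force: 45.0
```

>>> {"method": "move_arm", "body": {
  "rows": "0 0 0 0 -0.0002 -0.0002 0.02;0 0 0 0 0 0 0.02;0 0 0 0 0 0 0.02"
}}

```text
t: 23.18
eef_pos: [0.5479, 0.2219, 0.1256]
ee_rot: [3.14, -0.001, -1.79]
force: [4.6, 3.0, -22.4]
width: 0.0278
gripper_force: 45.0
```

I'll check the collar lift by comparing averaged side images at full tug with relaxed ones.

```bash
cat > avg.py <<'E'
from h import *
import sys
for n in('side','scene'):
    np.save('pics/%s_%s.npy'%(n,sys.argv[1]),np.mean([arm.grab_frame(n)[0].astype(float) for _ in range(8)],0))
print(arm.get_state()['force'].round(1))
E
python3 avg.py tug
```

```text
[  4.2   4.2 -22.3]
```

>>> {"method": "move_arm", "body": {
  "rows": "0 0 0 0 0.0002 0.0008 0.02;0 0 0 0 0 0.0008 0.02;0 0 0 0 0 0.0006 0.02;0 0 0 0 0 0.0005 0.02;0 0 0 0 0 0 0.02"
}}

```text
t: 24.6
eef_pos: [0.5481, 0.2219, 0.1248]
ee_rot: [3.141, -0.0, -1.789]
force: [-4.0, 3.4, -6.8]
width: 0.0279
gripper_force: 45.0
```

```bash
python3 avg.py rest
python3 - <<'E'
import numpy as np
for n,box in (('side',(300,326,345,372)),('scene',(381,396,136,152))):
    A,B=np.load(f'pics/{n}_tug.npy'),np.load(f'pics/{n}_rest.npy');u0,u1,v0,v1=box
    f=lambda X:np.clip(X[v0:v1,u0:u1,0]-X[v0:v1,u0:u1,2],20,None)-20
    a,b=f(A),f(B);r=np.arange(v0,v1)[:,None]
    print(n,'blue sum',a.sum().round(),b.sum().round(),'centroid row',(a*r).sum()/a.sum(),(b*r).sum()/b.sum())
    print(np.c_[r[:,0],a.sum(1),b.sum(1)].round(0).astype(int).tolist())
E
```

```text
[-4.8  2.6 -5.4]
side blue sum 3407.0 3193.0 centroid row 361.10862467441945 361.2830690937561
[[345, 0, 0], [346, 0, 0], [347, 0, 0], [348, 0, 0], [349, 0, 0], [350, 0, 0], [351, 0, 0], [352, 0, 0], [353, 3, 0], [354, 34, 28], [355, 61, 51], [356, 99, 68], [357, 142, 107], [358, 166, 132], [359, 228, 226], [360, 328, 318], [361, 512, 450], [362, 763, 728], [363, 677, 682], [364, 357, 363], [365, 38, 39], [366, 0, 0], [367, 0, 0], [368, 0, 0], [369, 0, 0], [370, 0, 0], [371, 0, 0]]
scene blue sum 2289.0 2361.0 centroid row 142.2966966966967 142.3642331515697
[[136, 72, 68], [137, 64, 62], [138, 154, 141], [139, 136, 143], [140, 126, 124], [141, 135, 131], [142, 271, 277], [143, 315, 374], [144, 660, 681], [145, 277, 277], [146, 35, 37], [147, 33, 33], [148, 12, 12], [149, 0, 0], [150, 0, 0], [151, 0, 0]]
```

>>> {"method": "move_arm", "body": {
  "rows": "0 0 0 0 0.0002 0.0006 0.02;0 0 0 0 0 0.0006 0.02;0 0 0 0 0 0 0.02"
}}

```text
t: 25.78
eef_pos: [0.5485, 0.2219, 0.1242]
ee_rot: [-3.141, 0.0, -1.789]
force: [-4.4, 0.7, -1.4]
width: 0.0278
gripper_force: 45.0
```

```bash
python3 avg.py rest2
python3 - <<'E'
import numpy as np
u0,u1,v0,v1=(300,326,345,372);r=np.arange(v0,v1)[:,None]
for k in('tug','rest','rest2'):
    X=np.load(f'pics/side_{k}.npy');a=np.clip(X[v0:v1,u0:u1,0]-X[v0:v1,u0:u1,2],20,None)-20
    print(k,a.sum(),(a*r).sum()/a.sum(),a.sum(1)[9:20].astype(int))
E
```

```text
[-3.1  1.   1.1]
tug 3407.375 361.10862467441945 [ 33  60  99 141 165 227 328 512 763 677 356]
rest 3193.125 361.2830690937561 [ 27  51  68 107 132 226 317 450 728 682 363]
rest2 3038.25 361.20780877149673 [ 21  71  94 113 144 197 277 383 665 670 358]
```

The images suggest about 1 mm of collar lift. For margin I'll tug once more, with less side load.

>>> {"method": "move_arm", "body": {
  "rows": "0 0 0 0 -0.0002 -0.0008 0.02;0 0 0 0 -0.0002 -0.0008 0.02;0 0 0 0 -0.0002 -0.0008 0.02;0 0 0 0 -0.0001 -0.0006 0.02;0 0 0 0 0 0 0.02;0 0 0 0 0 0 0.02"
}}

```text
t: 27.32
eef_pos: [0.5484, 0.2218, 0.1252]
ee_rot: [3.14, -0.001, -1.789]
force: [-0.8, 4.2, -16.8]
width: 0.0275
gripper_force: 45.0
```

>>> {"method": "move_arm", "body": {
  "rows": "0 0 0 -0.0002 0 -0.0004 0.02;0 0 0 0 0 -0.0003 0.02;0 0 0 0 0 0 0.02;0 0 0 0 0 0 0.02"
}}

```text
t: 27.82
eef_pos: [0.5484, 0.2218, 0.1258]
ee_rot: [3.14, -0.001, -1.789]
force: [-0.3, 5.5, -26.1]
width: 0.0278
gripper_force: 45.0
```

That's a 24 N pull beyond the gauge's weight, held by the teeth. I'll relax and release.

>>> {"method": "move_arm", "body": {
  "rows": "0 0 0 0 0 0.0007 0.02;0 0 0 0 0 0.0007 0.02;0 0 0 0 0 0.0007 0.02;0 0 0 0 0 0.0007 0.02;0 0 0 0 0 0.0003 0.02;0 0 0 0 0 0 0.02;0 0 0 0 0 0 0.02"
}}

```text
t: 28.7
eef_pos: [0.5486, 0.2218, 0.125]
ee_rot: [3.141, -0.0, -1.789]
force: [-6.4, 4.4, -9.4]
width: 0.0273
gripper_force: 45.0
```

>>> {"method": "move_arm", "body": {
  "rows": "0 0 0 0 0 0 0.02;0 0 0 0 0 0 0.02;0 0 0 0 0 0 0.02",
  "squeeze": 8
}}

```text
t: 29.08
eef_pos: [0.5493, 0.2217, 0.1249]
ee_rot: [-3.141, -0.0, -1.789]
force: [-4.5, 0.8, -4.4]
width: 0.0282
gripper_force: 8.0
```

>>> {"method": "move_arm", "body": {
  "rows": "0 0 0 0 0 0 0.035;0 0 0 0 0 0 0.05;0 0 0 0 0 0 0.07;0 0 0 0 0 0 0.0876;0 0 0 0 0 0 0.0876;0 0 0 0 0 0 0.0876;0 0 0 0 0 0 0.0876;0 0 0 0 0 0 0.0876"
}}

```text
t: 30.08
eef_pos: [0.5491, 0.222, 0.1237]
ee_rot: [3.142, -0.0, -1.789]
force: [0.0, 0.3, -0.2]
width: 0.0872
gripper_force: 0.0
```

>>> {"method": "move_arm", "body": {
  "rows": "0 0 0 0 0 -0.01 0.0876;0 0 0 0 0 -0.03 0.0876;0 0 0 0 0 -0.04 0.0876;0 0 0 0 0 -0.04 0.0876;0 0 0 0 0 0 0.0876;0 0 0 0 0 0 0.0876"
}}

```text
t: 30.82
eef_pos: [0.5488, 0.222, 0.2441]
ee_rot: [-3.142, 0.001, -1.789]
force: [-0.5, 1.5, -0.9]
width: 0.0875
gripper_force: 0.0
```

Run:
```python
from h import *
s=arm.get_state();print(s['eef_pos'].round(4),s['force'].round(2),s['width'])
im,P,K,W=grab('scene');c=im.max(2)<90
u0,u1,v0,v1=360,420,80,150
p=P[v0:v1,u0:u1][c[v0:v1,u0:u1]];p=p[(np.hypot(p[:,0]-.548,p[:,1]-.222)<.045)&(p[:,2]>.107)]
print(len(p),p.mean(0).round(3),p[:,2].max().round(4),cv2.minAreaRect((p[:,:2]*1000).astype(np.float32)))
cv2.imwrite('pics/end.png',cv2.resize(im[60:200,330:450],(480,560),interpolation=cv2.INTER_CUBIC))
```

```text
[0.5488 0.222  0.2441] [-0.45  1.5  -0.94] 0.08754843174841712
203 [0.54  0.212 0.168] 0.2665 ((546.29052734375, 217.14691162109375), (86.3411865234375, 47.3411979675293), 0.46544861793518066)
```

View pics/end.png

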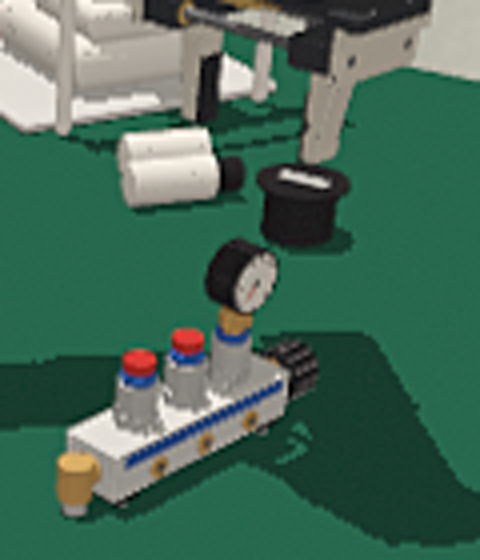

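The gauge sits upright in the open fitting at about (235,310), its dial facing the blue-stripe side and the gripper clear. I'm handing it in.

```bash
python3 -c "
from station import arm
print(arm.job_done())"
```

```text
the job is handed in; nothing more can be done
None
```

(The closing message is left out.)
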